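# Load a sample bottle past the one-way gate of an infeed lane

## Robot

A 6-joint arm with a two-finger parallel gripper is mounted at the origin on a cart in front of the work surface, level with it; the furniture and walls round the work are solid. World frame = base frame: x ahead of the robot, y to its left, z up, the work surface at z = 0. Lengths are in m, angles in rad, forces in N, time in s.
With the tool pointing down it reaches from about 0.375 to 0.9 m from the base axis. Payload 3.1 kg.
Tool frame: the origin (TCP) lies at the centre of the arm's flange, where the gripper is bolted on; the fingertips stand robot.tip_extent ahead of it and the grasp point (between the pads) lies 164 mm ahead of it (robot.tip_extent is the distance from the TCP to the fingertips, in m); z points along the fingers, y is the line along which they close (so a half turn about z gives the same grasp; the last joint's range is limited). The gripper opens to 87 mm and grips with 3 to 60 N. Pads are 19 mm wide; open, the fingers measure 117 mm over their backs; the gripper's body (75 mm by 190 mm) begins 51 mm behind the grasp point.
Start: joints at [1.151, 0.527, 1.433, -0, 1.181, -0.178], TCP at [0.149, 0.607, 0.405] pointing down, gripper open.
Joint ranges: [-3.08, 3.08], [-0.75, 2.2], [0.22, 2.44], [-1.43, 4.57], [0, 2.65], [-2.85, 2.85]. Speed limits (rad/s): [2.79, 2.79, 3.14, 3.14, 3.14, 3.14].

## Interface

Orientations are given as a unit quaternion [x, y, z, w].
In Python, from rig import get_obs, camera, hand_in, cut_out, robot gives the robot as it stands.
- The arm moves only by the tool step_arm, never from a script. Its argument "rows" is a list of rows, each a list of 6 numbers: the shift along the world's x, y, z in m, then the turn, a rotation vector about the world's x, y, z in degrees. A call has 1 to 12 rows; each row shifts and turns the commanded pose from where the row before left it; what a row does not reach is not made up. A row lasts 1/8 s, in which the tool goes at most 62.5 mm and 10.7 degrees, less where a joint would pass 70% of its speed; a pose out of reach is approached as far as the arm can. A call is refused whole if a number of a shift passes 0.0625 or a number of a turn 10.7, either way. A call with a gripper value outside its range is refused whole. "jaw" is the finger opening in m, from 0 to 0.087, set as the call begins (left out, the last holds). The fingers move at their own pace and stop on an object; "squeeze" is the grip in N (left out, the last holds). Time passes only in rows, so rows that do not move let the fingers close. It gives the time, the measured TCP pose, the force, the opening and the grip force at its end, in the units of the state.
- get_obs(): the state, without advancing time (a new reading comes with each control period).
- camera(name): name is "scene" or "top"; returns a dict with "pixels" (420x560x3 uint8, blue, green, red), "depth" (420x560 float32, m along the optical axis (not along the pixel's ray), 0 where there is no reading), "fov_y" (degrees; the focal length in pixels is half the picture's height over the tangent of half this angle, whatever the lens; pixels are square), "cx", "cy" (the principal point, pixels), "k1" (the pictures are not rectified: a ray, as slopes to the right and down, at radius r is drawn at 1 + k1 r^2 times it, then the intrinsics apply), "extrinsics" (4x4, takes a point from camera to world coordinates). Camera axes: x right, y up, looking along -z (the intrinsics and any distortion apply to the point x, -y, -z); pixel columns grow to the right and rows downward; lengths in m; the calibration is good to about 2 mm. A picture is of the moment at which its call begins.
- hand_in(): hands the job in; it is judged then, once.
Trained networks look in the newest picture that a camera, given by its name, has taken for a name from the list of things; names that differ only in an ending like _2 or _b are one class to them, and where a whole thing is asked for, a point or a joint stands for the part that bears it (a point fixed in the world has none). Each returns a list of dicts, best first, with "confidence" (0 to 1); they miss things now and then, are a little off and sometimes report something else, mostly with a low value. They report only what shows in the picture. A call takes as long as a camera call. They do not tell look-alikes from the thing itself.
- cut_out(label, camera): "region" (420x560 bool, what is visible of it) and "extent" ([centre column, centre row, width, height] in pixels, round what is visible of it).
The state is a dict: "time": time; "q": joint angles; "joint_velocities": joint speeds; "joint_torque": joint torques, N m; "position": TCP position; "tool_rot": TCP orientation; "ft_force": force on the tool from outside, world axes, zero at the start; "moment": the same for the moment, N m; "grip_width": finger opening in m; "grip_force": force on a finger pad.
Only numpy, scipy, OpenCV 4.12 (cv2) and the standard library are available. Lean on these libraries where they do the work, as an engineer would, in place of code of your own. Each camera call takes 0.05 s, during which the arm holds its last target. There are 200 camera calls.

## Task

Stand the lone sample bottle upright in the flared mouth of the infeed lane and push it along the lane, without lifting it over or jamming it, through the sprung swing gate until the gate has fallen shut behind it. Then feel for the sprung buffer of the stop, press the bottle home on it firmly but gently (about 10 N, for about a second), ease off and leave the bottle standing free behind the shut gate. Do not disturb the other things.

Things in the scene. Friction and masses are not known exactly. Their poses are not given: they have to be found in the camera images.
- sample_bottle: The lone sample bottle, loose, upright, just right of the lane (not the cluster far right): cream body 54 mm across up to 80 mm high, white ribbed cap 48 mm across from 74 to 97 mm high; 80 to 160 g. Origin: centre of its underside, z up; round, yaw does not matter. Grasp the cap from above, fingertips 74 mm or more above its underside: so the fingers clear rails, gate and stop.
- lane: Fixed lane: aluminium plate 360 x 130 x 4 mm, two grey rails 40 mm high on it. Origin: centre of the plate's underside, on the lane's middle line; x = direction of travel (mouth -x, stop +x), z up. A bottle in the lane has its underside at z = 4 mm. Rails 58 mm apart; past the gate the +y rail is set back (inner face y = 42 mm) for the open gate leaf.
- lane_mouth (a point): Point on the plate's top, on the middle line, at x = -120 mm in the lane's frame: a bottle with its underside centred here stands between the rails, clear of the shut gate. The rails begin at x = -130 mm; before that they flare to about 95 mm apart at x = -170 mm.
- lane_bay (a point): Point on the plate's top, on the middle line, at x = +45 mm in the lane's frame, behind the gate. A bottle centred here has passed the gate, which then falls shut behind it, and never touches the stop's buffer yet.
- gate (a joint): Opening angle of the steel gate leaf (rad): 0 = shut across the lane at x = -50 mm in the lane's frame, 1.57 = open along the lane. It opens only in the direction of travel, pushed by the bottle, and its spring shuts it (0.045 to 0.09 N m, about 1 to 3 N at the bottle). Leaf 59 mm long, 3 mm thick, top 42 mm above the worktop.
- gate_hinge (a point): Point on the gate's upright hinge axis, 24 mm above the worktop, at x = -50 mm, y = +34 mm in the lane's frame; the shut leaf runs from it in the lane's -y direction.
- stop_block: Fixed block 20 x 60 x 66 mm across the lane's far end. Origin: centre of its underside, at x = +145 mm in the lane's frame, 4 mm above the worktop. A screw through it holds a sprung black rubber buffer (22 mm disc) facing the bottle. The screw's setting is not measured and varies: the bottle's centre is at x = +55 to +91 mm when it meets the buffer.
- buffer_axis (a point): Point on the stop block's front face, on the buffer's axis, 56 mm above the worktop (it does not move with the buffer). The buffer gives way at 2.5 N, yields 1 mm per further 2.5 N and bottoms at 8 mm. Press the upright bottle on it with 6 to 14 N for at least 0.5 s, the gate being shut; over 20 N harms it. Then ease the bottle back about 5 mm before letting go.
- tape_roll: Bystander: beige tape roll lying flat, 96 mm across, 25 mm high, near the worktop's front edge. Origin: centre of its underside. Leave alone.
- marker: Bystander: black marker pen lying near the front edge, 133 x 31 x 14 mm. Origin: under its centre. Leave alone.
- beaker: Bystander: clear beaker, 85 mm across, 86 mm tall, at the right. Origin: centre of its underside. Leave alone.
- timer: Bystander: white bench timer, 56 x 65 x 60 mm, at the left beyond the lane's end. Origin: centre of its underside. Leave alone.
Not all that is in view belongs to the job. What is shaped like the sample_bottle but red or turquoise is not meant.

How it is judged:
On the way, in this order (a step that is already met when the one before it is completed fails the run):
1. the bottle stands or slides upright on the lane's plate, on its middle line, before the shut gate (z of sample_bottle in the frame of lane between 0 and 0.012 m and angle between sample_bottle's own z axis and vertical below 0.2 rad and x of sample_bottle in the frame of lane between -0.165 and -0.075 m and y of sample_bottle in the frame of lane between -0.012 and 0.012 m and value of joint gate below 0.15 rad), for 0.1 s.
2. the bottle, upright and down on the plate, holds the gate open and stands in the gateway (z of sample_bottle in the frame of lane between 0 and 0.012 m and angle between sample_bottle's own z axis and vertical below 0.2 rad and x of sample_bottle in the frame of lane between -0.06 and 0.02 m and value of joint gate above 0.5 rad), for 0.05 s.
3. the gate has fallen shut behind the bottle and the bottle is pressed home on the buffer with 6 to 14 N for 0.5 s, upright within 0.1 rad (z of sample_bottle in the frame of lane between 0 and 0.012 m and angle between sample_bottle's own z axis and vertical below 0.2 rad and x of sample_bottle in the frame of lane above 0.035 m and value of joint gate below 0.08 rad and contact force between sample_bottle and stop_block between 6 and 14 N and angle between sample_bottle's own z axis and vertical below 0.1 rad), for 0.5 s.
At the end, for the whole second after the job is handed in: The bottle stands upright (within 0.2 rad) and at rest on the plate in the bay behind the gate, its centre 35 to 110 mm ahead of the lane's middle, let go, and the gate is shut (under 0.08 rad) (z of sample_bottle in the frame of lane between 0 and 0.012 m and angle between sample_bottle's own z axis and vertical below 0.2 rad and x of sample_bottle in the frame of lane between 0.035 and 0.11 m and y of sample_bottle in the frame of lane between -0.02 and 0.03 m and value of joint gate below 0.08 rad and linear speed of sample_bottle below 0.02 m/s); the robot touches nothing.
It fails at once if the buffer is pressed with more than 20 N (contact force between sample_bottle and stop_block above 20 N).
It fails at once if the bottle is jammed or pressed on the lane, gate or stop with more than 40 N (contact force between sample_bottle and lane above 40 N).
It fails at once if the bottle is tipped over (angle between sample_bottle's own z axis and vertical above 0.6 rad).
It fails at once if a bystander is shifted by more than 30 mm (distance of any of tape_roll, marker, beaker, timer from where it was at the start of the episode above 0.03 m).
It also fails if it takes over 61 s, if anything falls off the work surface, if the arm or the gripper's body presses on something with over 40 N, if the wrist force passes 120 N, or if a joint passes its speed limit or range.

## Working session

There is one attempt and no reset: what is moved stays moved. The work goes in short steps, Python scripts to look and compute and a tool call to move; the robot and the scene stay as the last step left them, time stands still between calls to the robot, and variables do not carry over. Pictures are saved under pics/ and viewed, at most 10 in all, crops included, and the job is handed in when it is done.

Besides the shell and the picture viewer there is one more tool, called in YAML: its name, and indented under it one key for each argument. step_arm: Moves the arm, as the interface text tells. Its arguments: {"type":"object","properties":{"rows":{"type":"array"},"jaw":{"type":"number"},"squeeze":{"type":"number"}},"required":["rows"]}

```bash
mkdir -p pics; ls; cat > h.py <<'E'
import numpy as np, cv2
from rig import get_obs, camera, hand_in, cut_out, robot
def cloud(c):
    h,w=c["depth"].shape; f=h/2/np.tan(np.radians(c["fov_y"])/2)
    u,v=np.meshgrid(np.arange(w),np.arange(h))
    K=np.array([[f,0,c["cx"]],[0,f,c["cy"]],[0,0,1.]])
    p=cv2.undistortPoints(np.stack([u,v],-1).reshape(-1,1,2).astype(np.float64),K,np.array([c["k1"],0,0,0.])).reshape(h,w,2)
    d=c["depth"]; P=np.stack([p[...,0]*d,-p[...,1]*d,-d,np.ones_like(d)],-1)
    W=(P@np.array(c["extrinsics"]).T)[...,:3]; W[d==0]=np.nan
    return W
E
python3 - <<'E'
from h import *
print(robot.tip_extent)
for n in("scene","top"):
    c=camera(n); cv2.imwrite(f"pics/{n}0.png",c["pixels"]); W=cloud(c)
    print(n,c["fov_y"],c["k1"],np.array(c["extrinsics"])[:3,3])
    for l in("sample_bottle","lane","gate","stop_block","tape_roll","marker","beaker","timer"):
        for r in cut_out(l,n)[:5]:
            m=r["region"]; print(l,round(r["confidence"],2),np.round(r["extent"]),np.round(np.nanmedian(W[m],0),3),np.round(np.nanmax(W[m],0),3))
o=get_obs(); print(o["time"],o["position"],o["tool_rot"],o["ft_force"])
E
```

```text
pics
0.1822
scene 46.97314870815245 0.03656972601279171 [-0.30733971 -0.82969166  1.09161386]
sample_bottle 0.86 [368. 283.  22.  34.] [ 0.451 -0.406  0.066] [ 0.536 -0.374  0.101]
sample_bottle 0.71 [279. 242.  18.  33.] [ 0.399 -0.122  0.061] [ 0.434 -0.076  0.102]
sample_bottle 0.68 [226. 159.  19.  14.] [0.59  0.346 0.033] [0.662 0.385 0.063]
sample_bottle 0.58 [372. 252.  24.  28.] [ 0.548 -0.351  0.071] [ 0.675 -0.285  0.101]
sample_bottle 0.57 [300. 216.  96.  81.] [ 0.557 -0.052  0.014] [0.636 0.19  0.076]
lane 0.96 [296. 214.  98.  86.] [ 0.559 -0.049  0.014] [0.644 0.239 0.076]
gate 0.5 [301. 221.  11.  14.] [ 0.555 -0.082  0.03 ] [ 0.588 -0.05   0.044]
stop_block 0.54 [264. 186.  18.  26.] [0.564 0.105 0.055] [0.608 0.193 0.076]
stop_block 0.16 [296. 215.  99.  82.] [ 0.557 -0.052  0.014] [0.636 0.162 0.076]
tape_roll 0.79 [298. 277.  30.  26.] [ 0.371 -0.235  0.022] [ 0.42  -0.18   0.031]
tape_roll 0.7 [296. 213. 100.  83.] [ 0.558 -0.053  0.014] [0.637 0.19  0.076]
marker 0.48 [231. 234.  37.  19.] [0.359 0.053 0.012] [0.388 0.123 0.02 ]
timer 0.63 [225. 158.  19.  17.] 
[... 517 characters left out ...]
596 0.166 0.078]
tape_roll 0.72 [332. 243.  28.  30.] [ 0.36  -0.234  0.023] [ 0.415 -0.181  0.033]
tape_roll 0.33 [265. 181. 122.  50.] [ 0.556 -0.031  0.005] [0.637 0.166 0.078]
marker 0.44 [236. 243.  45.  10.] [0.357 0.068 0.011] [0.377 0.126 0.021]
beaker 0.91 [419. 214.  35.  35.] [ 0.462 -0.51   0.028] [ 0.5   -0.456  0.091]
beaker 0.56 [217. 176.  22.  27.] [0.565 0.11  0.065] [0.596 0.162 0.078]
beaker 0.18 [366. 180.  21.  22.] [ 0.551 -0.335  0.088] [ 0.607 -0.313  0.104]
timer 0.61 [145. 169.  18.  19.] [0.584 0.351 0.043] [0.612 0.376 0.066]
0.9 [0.14901164 0.60695545 0.4047523 ] [ 1.20121126e-01  9.92759243e-01 -5.42525172e-06 -7.15990202e-06] [0.10683854 0.51408194 0.17452967]
```

```bash
python3 - <<'E'
from h import *
a=cv2.imread("pics/top0.png")[120:290,120:460]; b=cv2.imread("pics/scene0.png")[120:320,190:420]
cv2.imwrite("pics/a.png",cv2.resize(a,None,fx=2.35,fy=2.35,interpolation=3))
cv2.imwrite("pics/b.png",cv2.resize(b,None,fx=3,fy=3,interpolation=3))
E
```

```text
(no output)
```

View pics/a.png

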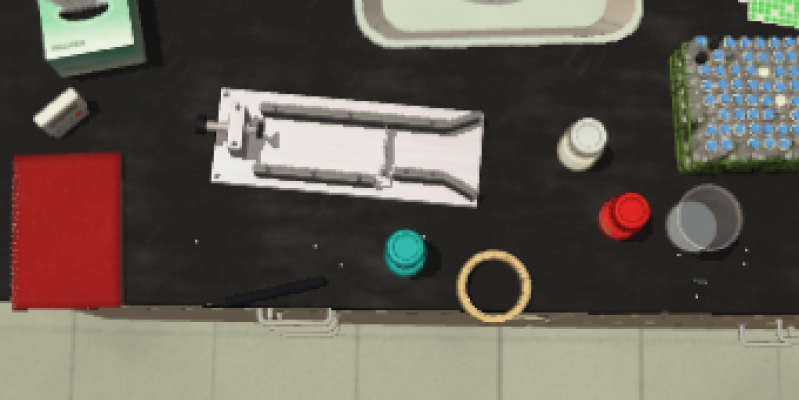

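View pics/b.png

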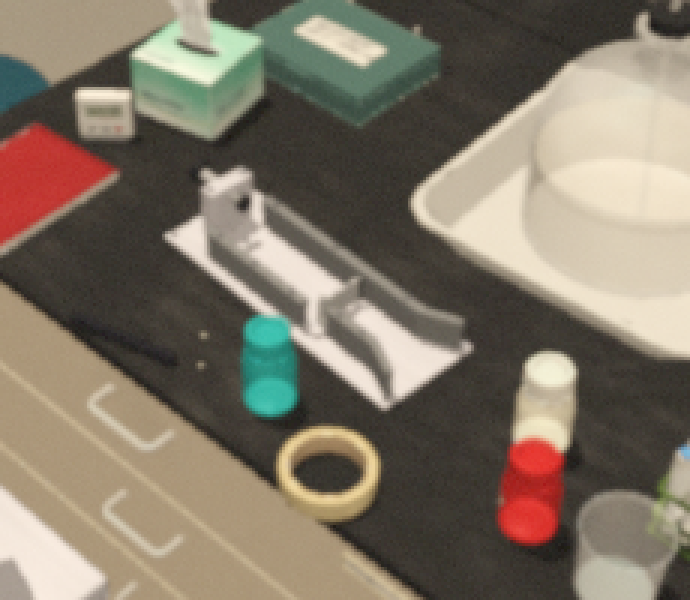

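The pictures show three bottle shapes in the top view: cream at (368,182), red at (387,211) and turquoise at (293,228), plus a vial cluster in the rack around (440,165). The lone cream one at (368,182) matches the description. The lane runs from its mouth at (320,180) to the stop at (215,175), and the hinge post is at (283,197).

```bash
cat >> h.py <<'E'
def fitlane(n):
    c=camera(n); W=cloud(c); m=cut_out("lane",n)[0]["region"]
    m=cv2.dilate(m.astype(np.uint8),np.ones((5,5)))>0
    hsv=cv2.cvtColor(c["pixels"],cv2.COLOR_BGR2HSV)
    s=m&np.isfinite(W[...,2])&(abs(W[...,2]-.004)<.008)&(hsv[...,2]>120)
    return c,W,m,s
def frame(t,o): # lane origin, yaw -> fn lane->world xy
    R=np.array([[np.cos(t),-np.sin(t)],[np.sin(t),np.cos(t)]]); return lambda p:(R@np.asarray(p).T).T+o
E
python3 - <<'E'
from h import *
for n in("top","scene"):
    c,W,m,s=fitlane(n)
    r=cv2.minAreaRect((W[s][:,:2]*1000).astype(np.float32)); print(n,s.sum(),r, np.median(W[s][:,2]))
    # rails: z 36..48
    q=m&(W[...,2]>.03)&(W[...,2]<.052); P=W[q]
    t=np.radians(92)
    box=cv2.boxPoints(r); print(np.round(box))
    b=[x for x in cut_out("sample_bottle",n)]
    for x in b:
        g=x["region"]; hs=cv2.cvtColor(c["pixels"],cv2.COLOR_BGR2HSV)[g]
        k=g&(W[...,2]>.088)&(W[...,2]<.107)
        if k.sum()>5:
            print("bottle",round(x["confidence"],2),"sat",np.median(hs[:,1]),k.sum(),np.median(W[k],0),cv2.minEnclosingCircle((W[k][:,:2]*1000).astype(np.float32)))
    np.save(n+".npy",P)
a=cv2.imread("pics/top0.png")[160:205,345:400]
cv2.imwrite("pics/c.png",cv2.resize(a,None,fx=10,fy=10,interpolation=3))
E
```

```text
top 3089 ((556.4779052734375, -32.24284362792969), (360.3929748535156, 133.48822021484375), 85.63520050048828) 0.003026728170357984
[[ 476. -207.]
 [ 609. -217.]
 [ 637.  142.]
 [ 504.  153.]]
bottle 0.71 sat 217.0 182 [ 0.46297518 -0.39440412  0.09370291] ((462.5212097167969, -394.15106201171875), 23.737712860107422)
bottle 0.62 sat 29.0 177 [ 0.5586305  -0.34008739  0.09458307] ((558.309814453125, -339.62115478515625), 23.624513626098633)
bottle 0.59 sat 192.0 190 [ 0.40971164 -0.10829568  0.09363098] ((410.2472839355469, -109.11847686767578), 23.380891799926758)
scene 1642 ((565.184814453125, -5.4276123046875), (423.7446594238281, 156.3730926513672), 83.03511810302734) 0.004521533483733631
[[ 462. -206.]
 [ 617. -225.]
 [ 668.  195.]
 [ 513.  214.]]
bottle 0.79 sat 200.0 195 [ 0.46348381 -0.39822979  0.09454832] ((465.3628234863281, -397.1173400878906), 24.450218200683594)
bottle 0.73 sat 49.0 180 [ 0.55660358 -0.34489289  0.09453234] ((532.2720336914062, -370.277099609375), 61.275718688964844)
bottle 0.65 sat 174.0 158 [ 0.41112327 -0.11020204  0.09448298] ((409.58837890625, -108.23611450195312), 26.063674926757812)
```

View pics/c.png

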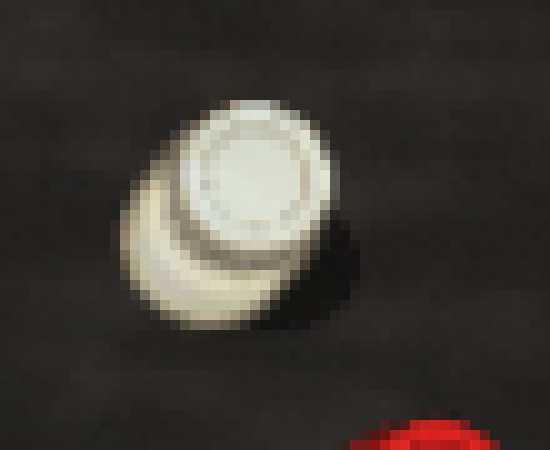

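The crop shows the cream bottle upright with a white ribbed cap, and no other bottle is near enough to confuse with it. Next I refine the lane fit from the rails.

```bash
python3 - <<'E'
from h import *
for n in("top","scene"):
    P=np.load(n+".npy"); t=np.radians(85.6); o=np.array([.5565,-.0322])
    R=np.array([[np.cos(t),-np.sin(t)],[np.sin(t),np.cos(t)]]); L=(P[:,:2]-o)@R
    k=P[:,2]>.035
    for lo,hi,sg in((-.128,-.07,1),(-.128,-.07,-1),(-.03,.1,-1),(-.03,.1,1)):
        s=k&(L[:,0]>lo)&(L[:,0]<hi)&(L[:,1]*sg>.02)&(L[:,1]*sg<.065)
        if s.sum()>5:
            f=np.polyfit(L[s,0],L[s,1],1); print(n,lo,hi,sg,s.sum(),"y min/med/max",np.round(np.percentile(L[s,1],[3,50,97])*1000,1),"slope",np.round(np.degrees(f[0]),2), "z",np.median(P[s,2]).round(4))
c=camera("top");W=cloud(c);r=cut_out("stop_block","top")
for x in r[:1]:
    Q=W[x["region"]];Q=Q[Q[:,2]>.055];L=(Q[:,:2]-o)@R;print("stop",np.round(np.percentile(L,[3,50,97],axis=0),4),np.median(Q[:,2]))
E
```

```text
top -0.128 -0.07 1 76 y min/med/max [28.9 35.9 40.9] slope -1.53 z 0.0431
top -0.128 -0.07 -1 78 y min/med/max [-40.8 -34.3 -29.4] slope 0.68 z 0.0421
top -0.03 0.1 -1 172 y min/med/max [-41.  -34.7 -28.8] slope -0.14 z 0.0427
top -0.03 0.1 1 173 y min/med/max [42.2 48.4 53.8] slope 0.02 z 0.0429
scene -0.128 -0.07 1 72 y min/med/max [28.1 35.7 40.9] slope -0.85 z 0.0439
scene -0.128 -0.07 -1 73 y min/med/max [-42.1 -34.4 -29.5] slope -0.06 z 0.0437
scene -0.03 0.1 -1 140 y min/med/max [-42.9 -34.4 -29.2] slope -0.35 z 0.0432
scene -0.03 0.1 1 141 y min/med/max [38.8 48.7 53.4] slope 0.33 z 0.0425
stop [[ 0.1147 -0.0223]
 [ 0.147   0.0016]
 [ 0.1948  0.0282]] 0.06658259977325254
```

step_arm:
  rows:
    - [0.055,-0.03,0,0,0,4.7]
    - [0.055,-0.03,0,0,0,4.7]
    - [0.05,-0.04,0,0,0,0]
    - [0.05,-0.04,0,0,0,0]
    - [0.05,-0.04,0,0,0,0]
    - [0.05,-0.05,0,0,0,0]
    - [0.03,-0.055,0,0,0,0]
    - [0.02,-0.06,0,0,0,0]
    - [0.02,-0.06,0,0,0,0]
    - [0.01,-0.06,0,0,0,0]
    - [0.01,-0.06,0,0,0,0]
    - [0.01,-0.06,0,0,0,0]
  jaw: 0.087

```text
time: 2.8
position: [0.549, 0.0303, 0.405]
tool_rot: [0.038, 0.999, 0.0, 0.0]
ft_force: [0.5, -1.1, -1.1]
grip_width: 0.0868
grip_force: 0.0
```

step_arm:
  rows:
    - [0.004,-0.06,0,0,0,0]
    - [0,-0.06,0,0,0,0]
    - [0,-0.06,0,0,0,0]
    - [0,-0.06,0,0,0,0]
    - [0,-0.06,0,0,0,0]
    - [0,-0.06,0,0,0,0]
    - [0,0,0,0,0,0]
    - [0,0,0,0,0,0]

```text
time: 3.8
position: [0.5525, -0.3275, 0.4043]
tool_rot: [0.039, 0.999, 0.001, -0.0]
ft_force: [-0.6, 0.9, 0.7]
grip_width: 0.087
grip_force: 0.0
```

step_arm:
  rows:
    - [0.0055,-0.0135,-0.03,0,0,0]
    - [0,0,-0.03,0,0,0]
    - [0,0,-0.03,0,0,0]
    - [0,0,-0.02,0,0,0]
    - [0,0,-0.02,0,0,0]
    - [0,0,-0.015,0,0,0]
    - [0,0,0,0,0,0]
    - [0,0,0,0,0,0]

```text
time: 4.8
position: [0.5587, -0.3409, 0.2605]
tool_rot: [0.038, 0.999, -0.0, 0.001]
ft_force: [0.0, -0.1, -0.6]
grip_width: 0.0868
grip_force: 0.0
```

```bash
python3 - <<'E'
from h import *
o=get_obs();print(o["position"],o["ft_force"])
c=camera("scene");a=c["pixels"][190:310,300:440];cv2.imwrite("pics/d.png",cv2.resize(a,None,fx=5,fy=5,interpolation=3))
E
```

```text
[ 0.55872324 -0.34091481  0.26050255] [ 0.01492782 -0.09843689 -0.55043233]
```

View pics/d.png

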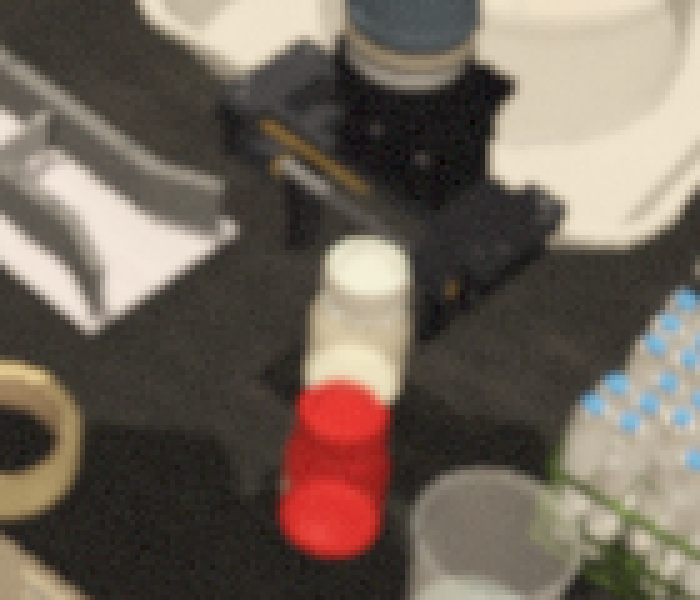

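The picture shows the open fingers straddling the white cap (370,270 in the crop), clear of the red bottle. Closing.

step_arm:
  rows:
    - [-0.0005,0,-0.0015,0,0,0]
    - [0,0,0,0,0,0]
    - [0,0,0,0,0,0]
    - [0,0,0,0,0,0]
    - [0,0,0,0,0,0]
    - [0,0,0,0,0,0]
  jaw: 0.03
  squeeze: 25

```text
time: 5.6
position: [0.5578, -0.3411, 0.2582]
tool_rot: [0.038, 0.999, 0.0, -0.0]
ft_force: [0.5, 1.3, 0.7]
grip_width: 0.0462
grip_force: 24.9
```

step_arm:
  rows:
    - [0,0,0.008,0,0,0]
    - [0,0,0.008,0,0,0]
    - [0,0,0,0,0,0]
    - [0,0,0,0,0,0]

```text
time: 6.1
position: [0.5577, -0.3412, 0.2744]
tool_rot: [0.038, 0.999, -0.0, 0.0]
ft_force: [-0.3, 0.2, -1.6]
grip_width: 0.0459
grip_force: 24.8
```

step_arm:
  rows:
    - [-0.0025,0.032,0,0,0,0]
    - [-0.0025,0.032,0,0,0,0]
    - [-0.0025,0.032,0,0,0,0]
    - [-0.0025,0.032,0,0,0,0]
    - [-0.0025,0.0315,0,0,0,0]
    - [0,0,0,0,0,0]
    - [0,0,-0.006,0,0,0]
    - [0,0,-0.004,0,0,0]
    - [0,0,0,0,0,0]
    - [0,0,0,0,0,0]

```text
time: 7.35
position: [0.5453, -0.1823, 0.2641]
tool_rot: [0.039, 0.999, -0.0, 0.0]
ft_force: [-0.8, 0.5, -1.5]
grip_width: 0.0463
grip_force: 24.8
```

```bash
python3 - <<'E'
from h import *
t=np.radians(85.6); o=np.array([.5565,-.0322]);R=np.array([[np.cos(t),-np.sin(t)],[np.sin(t),np.cos(t)]])
print(R.T@(get_obs()["position"][:2]-o),get_obs()["ft_force"])
c=camera("scene");a=c["pixels"][150:290,220:380];cv2.imwrite("pics/e.png",cv2.resize(a,None,fx=4,fy=4,interpolation=3))
E
```

```text
[-0.15049239 -0.00035926] [-0.79148526  0.49149914 -1.4995717 ]
```

View pics/e.png

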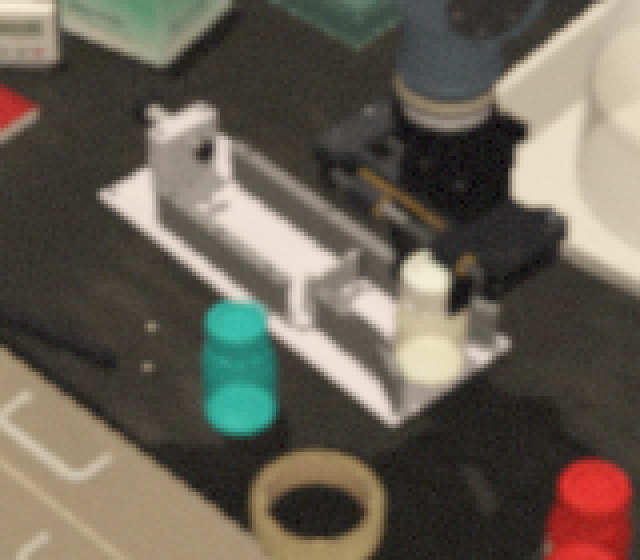

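The bottle is upright in the mouth (430,330 in the crop), between the flares, with the gate shut ahead of it. I lower it to touch the plate and slide it in while feeling for the sides.

step_arm:
  rows:
    - [0,0,-0.001,0,0,0]
    - [0,0,-0.001,0,0,0]
    - [0,0,0,0,0,0]
    - [0,0,0,0,0,0]
    - [0.0004,0.005,0,0,0,0]
    - [0.0004,0.005,0,0,0,0]
    - [0.0004,0.005,0,0,0,0]
    - [0.0004,0.005,0,0,0,0]
    - [0.0004,0.005,0,0,0,0]
    - [0.0004,0.005,0,0,0,0]

```text
time: 8.65
position: [0.5478, -0.1513, 0.2623]
tool_rot: [0.038, 0.999, -0.0, 0.0]
ft_force: [-0.1, -0.3, -1.5]
grip_width: 0.0463
grip_force: 24.8
```

step_arm:
  rows:
    - [0.0003,0.004,0,0,0,0]
    - [0.0003,0.004,0,0,0,0]
    - [0.0003,0.004,0,0,0,0]
    - [0,0,0,0,0,0]

```text
time: 9.15
position: [0.5486, -0.1394, 0.2622]
tool_rot: [0.038, 0.999, 0.0, -0.0]
ft_force: [0.7, -0.4, -2.8]
grip_width: 0.0458
grip_force: 24.8
```

step_arm:
  rows:
    - [0,0,-0.0005,0,0,0]
    - [0,0,-0.0003,0,0,0]
    - [0,0,0,0,0,0]
    - [0,0,0,0,0,0]

```text
time: 9.65
position: [0.5487, -0.1396, 0.2622]
tool_rot: [0.039, 0.999, 0.0, 0.0]
ft_force: [-0.7, 1.8, 5.5]
grip_width: 0.0459
grip_force: 25.1
```

step_arm:
  rows:
    - [0.0004,0.005,0,0,0,0]
    - [0.0004,0.005,0,0,0,0]
    - [0.0004,0.005,0,0,0,0]
    - [0.0004,0.005,0,0,0,0]
    - [0.0004,0.005,0,0,0,0]
    - [0,0,0,0,0,0]

```text
time: 10.4
position: [0.5513, -0.1147, 0.2621]
tool_rot: [0.038, 0.999, -0.001, 0.001]
ft_force: [-0.5, -2.0, 5.7]
grip_width: 0.0462
grip_force: 25.2
```

step_arm:
  rows:
    - [-0.0004,0,0.0004,0,0,0]
    - [0.0004,0.006,0,0,0,0]
    - [0.0004,0.006,0,0,0,0]
    - [0.0005,0.006,0,0,0,0]
    - [0.0004,0.006,0,0,0,0]
    - [0.0005,0.006,0,0,0,0]
    - [0,0,0,0,0,0]

```text
time: 11.28
position: [0.553, -0.0847, 0.2622]
tool_rot: [0.038, 0.999, -0.001, 0.001]
ft_force: [1.0, -4.6, 5.2]
grip_width: 0.046
grip_force: 25.2
```

step_arm:
  rows:
    - [0.0004,0.006,0,0,0,0]
    - [0.0004,0.006,0,0,0,0]
    - [0.0005,0.006,0,0,0,0]
    - [0.0004,0.006,0,0,0,0]
    - [0.0005,0.006,0,0,0,0]
    - [0,0,0,0,0,0]

```text
time: 12.02
position: [0.5556, -0.0546, 0.2623]
tool_rot: [0.038, 0.999, -0.001, 0.002]
ft_force: [2.7, -4.2, 4.4]
grip_width: 0.046
grip_force: 25.2
```

step_arm:
  rows:
    - [0.0003,0.006,0.0002,0,0,0]
    - [0.0004,0.006,0,0,0,0]
    - [0.0004,0.006,0,0,0,0]
    - [0.0004,0.006,0,0,0,0]
    - [0.0004,0.006,0,0,0,0]
    - [0,0,0,0,0,0]

```text
time: 12.78
position: [0.5568, -0.0241, 0.2623]
tool_rot: [0.038, 0.999, 0.0, 0.001]
ft_force: [2.2, -2.4, 5.0]
grip_width: 0.0461
grip_force: 25.2
```

step_arm:
  rows:
    - [0.0004,0.006,0,0,0,0]
    - [0.0004,0.006,0,0,0,0]
    - [0.0005,0.006,0,0,0,0]
    - [0.0004,0.006,0,0,0,0]
    - [0.0005,0.006,0,0,0,0]
    - [0.0004,0.005,0,0,0,0]
    - [0,0,0,0,0,0]
    - [0,0,0,0,0,0]
    - [0,0,0,0,0,0]

```text
time: 13.9
position: [0.5584, 0.0109, 0.2621]
tool_rot: [0.038, 0.999, 0.0, -0.001]
ft_force: [-0.3, -2.0, 7.6]
grip_width: 0.0457
grip_force: 25.3
```

```bash
python3 - <<'E'
from h import *
t=np.radians(85.6); o=np.array([.5565,-.0322]);R=np.array([[np.cos(t),-np.sin(t)],[np.sin(t),np.cos(t)]])
print(R.T@(get_obs()["position"][:2]-o),get_obs()["ft_force"])
c=camera("scene");a=c["pixels"][150:290,220:380];cv2.imwrite("pics/f.png",cv2.resize(a,None,fx=4,fy=4,interpolation=3))
E
```

```text
[0.04311832 0.00136685] [-0.29679473 -1.9601922   7.56005084]
```

View pics/f.png

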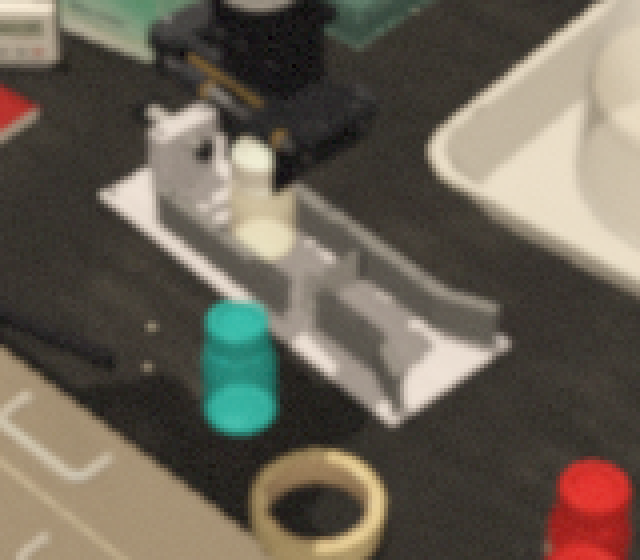

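The gate leaf is seen shut across the lane at (345,270) behind the bottle, which stands in the bay at (262,200). Before feeling for the buffer I unload the plate friction and take a force baseline.

step_arm:
  rows:
    - [0,0,0.0004,0,0,0]
    - [0,0,0.0004,0,0,0]
    - [0,0,0,0,0,0]
    - [0,0,0,0,0,0]

```text
time: 14.45
position: [0.5584, 0.0108, 0.2622]
tool_rot: [0.039, 0.999, 0.001, -0.001]
ft_force: [0.3, 0.1, -0.4]
grip_width: 0.0464
grip_force: 24.9
```

step_arm:
  rows:
    - [0.0002,0.002,0,0,0,0]
    - [0.0001,0.002,0,0,0,0]
    - [0.0002,0.002,0,0,0,0]
    - [0,0,0,0,0,0]

```text
time: 14.95
position: [0.5595, 0.0166, 0.2627]
tool_rot: [0.038, 0.999, 0.0, -0.0]
ft_force: [1.3, 0.4, -0.6]
grip_width: 0.0458
grip_force: 24.8
```

step_arm:
  rows:
    - [0.0001,0.001,0,0,0,0]
    - [0.0001,0.001,0,0,0,0]
    - [0,0.001,0,0,0,0]
    - [0,0,0,0,0,0]

```text
time: 15.45
position: [0.5598, 0.0194, 0.2629]
tool_rot: [0.038, 0.999, -0.0, -0.0]
ft_force: [0.0, -0.0, -1.6]
grip_width: 0.0457
grip_force: 24.8
```

step_arm:
  rows:
    - [0.0001,0.001,0,0,0,0]
    - [0.0001,0.001,0,0,0,0]
    - [0,0,0,0,0,0]

```text
time: 15.82
position: [0.56, 0.0214, 0.2629]
tool_rot: [0.038, 0.999, -0.0, -0.0]
ft_force: [-0.6, -0.6, -1.8]
grip_width: 0.0461
grip_force: 24.8
```

step_arm:
  rows:
    - [0.0001,0.001,0,0,0,0]
    - [0.0001,0.001,0,0,0,0]
    - [0.0001,0.001,0,0,0,0]
    - [0,0.001,0,0,0,0]
    - [0,0,0,0,0,0]

```text
time: 16.45
position: [0.5603, 0.0254, 0.2628]
tool_rot: [0.038, 0.999, -0.0, -0.0]
ft_force: [-0.0, 1.2, -1.5]
grip_width: 0.0458
grip_force: 24.8
```

step_arm:
  rows:
    - [0.0001,0.001,0,0,0,0]
    - [0.0001,0.001,0,0,0,0]
    - [0.0001,0.001,0,0,0,0]
    - [0,0.001,0,0,0,0]
    - [0,0,0,0,0,0]

```text
time: 17.08
position: [0.5606, 0.0294, 0.2628]
tool_rot: [0.038, 0.999, -0.0, -0.0]
ft_force: [-0.3, 0.3, -1.4]
grip_width: 0.046
grip_force: 24.8
```

step_arm:
  rows:
    - [0.0001,0.001,0,0,0,0]
    - [0.0001,0.001,0,0,0,0]
    - [0.0001,0.001,0,0,0,0]
    - [0,0.001,0,0,0,0]
    - [0,0,0,0,0,0]

```text
time: 17.7
position: [0.5609, 0.0334, 0.2629]
tool_rot: [0.038, 0.999, -0.0, 0.0]
ft_force: [1.0, 0.5, -1.6]
grip_width: 0.0464
grip_force: 24.8
```

step_arm:
  rows:
    - [0.0001,0.001,0,0,0,0]
    - [0.0001,0.001,0,0,0,0]
    - [0.0001,0.001,0,0,0,0]
    - [0,0.001,0,0,0,0]
    - [0,0,0,0,0,0]

```text
time: 18.32
position: [0.5612, 0.0374, 0.2628]
tool_rot: [0.038, 0.999, -0.0, 0.0]
ft_force: [-0.3, -1.0, -0.5]
grip_width: 0.0462
grip_force: 24.8
```

step_arm:
  rows:
    - [0.0001,0.001,0,0,0,0]
    - [0.0001,0.001,0,0,0,0]
    - [0.0001,0.001,0,0,0,0]
    - [0,0,0,0,0,0]

```text
time: 18.82
position: [0.5615, 0.0404, 0.2629]
tool_rot: [0.038, 0.999, 0.0, 0.0]
ft_force: [-0.9, -0.1, -1.3]
grip_width: 0.0462
grip_force: 24.8
```

step_arm:
  rows:
    - [0.0001,0.001,0,0,0,0]
    - [0.0001,0.001,0,0,0,0]
    - [0.0001,0.001,0,0,0,0]
    - [0,0.001,0,0,0,0]
    - [0,0,0,0,0,0]

```text
time: 19.45
position: [0.5618, 0.0444, 0.2628]
tool_rot: [0.038, 0.999, 0.0, -0.0]
ft_force: [0.6, -0.5, -1.4]
grip_width: 0.0459
grip_force: 24.8
```

step_arm:
  rows:
    - [0.0001,0.001,0,0,0,0]
    - [0.0001,0.001,0,0,0,0]
    - [0.0001,0.001,0,0,0,0]
    - [0,0.001,0,0,0,0]
    - [0,0,0,0,0,0]

```text
time: 20.08
position: [0.5621, 0.0484, 0.2628]
tool_rot: [0.038, 0.999, -0.0, -0.0]
ft_force: [0.8, 0.1, -1.7]
grip_width: 0.0461
grip_force: 24.8
```

step_arm:
  rows:
    - [0.0001,0.001,0,0,0,0]
    - [0.0001,0.001,0,0,0,0]
    - [0.0001,0.001,0,0,0,0]
    - [0,0.001,0,0,0,0]
    - [0,0,0,0,0,0]

```text
time: 20.7
position: [0.5624, 0.0524, 0.2628]
tool_rot: [0.038, 0.999, -0.0, -0.0]
ft_force: [0.3, -1.1, -1.8]
grip_width: 0.0458
grip_force: 24.8
```

step_arm:
  rows:
    - [0.0001,0.001,0,0,0,0]
    - [0.0001,0.001,0,0,0,0]
    - [0,0.001,0,0,0,0]
    - [0,0,0,0,0,0]

```text
time: 21.2
position: [0.5627, 0.0547, 0.263]
tool_rot: [0.038, 0.999, -0.001, 0.0]
ft_force: [-1.7, -5.0, -0.1]
grip_width: 0.046
grip_force: 24.9
```

Contact is felt at about 5 N, so I press further.

step_arm:
  rows:
    - [0.0001,0.001,0,0,0,0]
    - [0.0001,0.001,0,0,0,0]
    - [0,0,0,0,0,0]
    - [0,0,0,0,0,0]

```text
time: 21.7
position: [0.5629, 0.0561, 0.263]
tool_rot: [0.038, 0.999, -0.001, -0.0]
ft_force: [-2.0, -7.9, -0.3]
grip_width: 0.0462
grip_force: 25.0
```

step_arm:
  rows:
    - [0.0001,0.001,0,0,0,0]
    - [0,0.0005,0,0,0,0]
    - [0,0,0,0,0,0]
    - [0,0,0,0,0,0]

```text
time: 22.2
position: [0.563, 0.0572, 0.2631]
tool_rot: [0.038, 0.999, -0.002, -0.0]
ft_force: [-1.3, -10.1, 0.4]
grip_width: 0.0459
grip_force: 25.0
```

step_arm:
  rows:
    - [0,0,0,0,0,0]
    - [0,0,0,0,0,0]
    - [0,0,0,0,0,0]

```text
time: 22.58
position: [0.563, 0.0572, 0.2631]
tool_rot: [0.038, 0.999, -0.002, 0.0]
ft_force: [-0.3, -9.7, 1.0]
grip_width: 0.0464
grip_force: 25.0
```

step_arm:
  rows:
    - [0,0,0,0,0,0]
    - [0,0,0,0,0,0]
    - [0,0,0,0,0,0]

```text
time: 22.95
position: [0.563, 0.0572, 0.2631]
tool_rot: [0.038, 0.999, -0.002, 0.0]
ft_force: [-0.7, -8.7, 0.4]
grip_width: 0.0459
grip_force: 25.0
```

```bash
python3 - <<'E'
from h import *
o=get_obs();print(o["time"],o["position"],o["ft_force"])
c=camera("top");W=cloud(c);a=c["pixels"][150:220,190:350];cv2.imwrite("pics/g.png",cv2.resize(a,None,fx=4,fy=4,interpolation=3))
o=get_obs();print(o["ft_force"])
c=camera("scene");a=c["pixels"][150:290,220:380];cv2.imwrite("pics/g.png",cv2.resize(a,None,fx=4,fy=4,interpolation=3))
E
```

```text
22.95 [0.56302131 0.0571682  0.26311628] [-0.68875797 -8.69474403  0.4223538 ]
[-1.28257024 -8.67574661  1.06886379]
```

View pics/g.png

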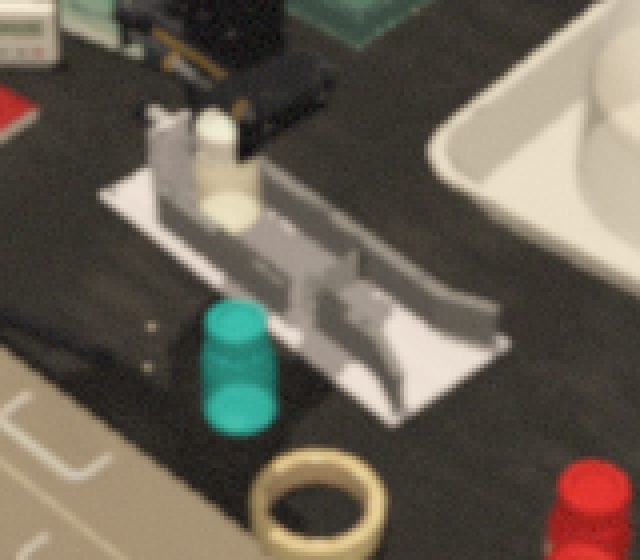

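Pressing has held at about 9 N for over 0.9 s. The bottle is upright and the gate is shut at (345,270). I ease back, set the bottle down and release.

step_arm:
  rows:
    - [-0.0001,-0.001,0,0,0,0]
    - [-0.0002,-0.002,0,0,0,0]
    - [-0.0002,-0.002,0,0,0,0]
    - [-0.0002,-0.002,0,0,0,0]
    - [-0.0001,-0.001,0,0,0,0]
    - [0,0,-0.0003,0,0,0]
    - [0,0,-0.0003,0,0,0]
    - [0,0,0,0,0,0]
    - [0,0,0,0,0,0]

```text
time: 24.18
position: [0.5621, 0.0509, 0.2622]
tool_rot: [0.038, 0.999, 0.0, -0.0]
ft_force: [1.2, -0.3, -0.8]
grip_width: 0.0462
grip_force: 24.8
```

step_arm:
  rows:
    - [0,0,-0.0004,0,0,0]
    - [0,0,0,0,0,0]
    - [0,0,0,0,0,0]

```text
time: 24.55
position: [0.5622, 0.0508, 0.2622]
tool_rot: [0.038, 0.999, 0.0, 0.0]
ft_force: [-0.7, 0.7, 2.9]
grip_width: 0.0462
grip_force: 25.0
```

step_arm:
  rows:
    - [0,0,0,0,0,0]
    - [0,0,0,0,0,0]
    - [0,0,0,0,0,0]
    - [0,0,0,0,0,0]
    - [0,0,0,0,0,0]
  jaw: 0.068

```text
time: 25.18
position: [0.5621, 0.0508, 0.2618]
tool_rot: [0.038, 0.999, -0.0, -0.0]
ft_force: [-0.4, -0.0, -0.9]
grip_width: 0.0676
grip_force: 0.0
```

step_arm:
  rows:
    - [0,0,0.005,0,0,0]
    - [0,0,0.01,0,0,0]
    - [0,0,0.02,0,0,0]
    - [0,0,0.03,0,0,0]
    - [0,0,0.04,0,0,0]
    - [0,0,0.03,0,0,0]
    - [0,0,0,0,0,0]
    - [0,0,0,0,0,0]
    - [0,0,0,0,0,0]

```text
time: 26.3
position: [0.5616, 0.0508, 0.3955]
tool_rot: [0.038, 0.999, 0.0, -0.001]
ft_force: [-0.1, -0.5, 0.3]
grip_width: 0.0677
grip_force: 0.0
```

```bash
python3 - <<'E'
from h import *
t=np.radians(85.6); o=np.array([.5565,-.0322]);R=np.array([[np.cos(t),-np.sin(t)],[np.sin(t),np.cos(t)]])
c=camera("scene");a=c["pixels"][130:270,200:360];W=cloud(c)
for x in cut_out("sample_bottle","scene"):
    g=x["region"]&(W[...,2]>.09)&(W[...,2]<.11)
    if g.sum()>10: p=np.median(W[g],0); print(x["confidence"],p,R.T@(p[:2]-o))
cv2.imwrite("pics/k.png",cv2.resize(a,None,fx=4,fy=4,interpolation=3))
E
```

```text
0.97 [ 0.41171674 -0.11113633  0.09509375] [-0.08981131  0.13830063]
0.68 [ 0.46446361 -0.39834354  0.09481808] [-0.37212537  0.06367496]
0.58 [0.56025055 0.0476927  0.09819318] [0.07994498 0.0023898 ]
```

View pics/k.png

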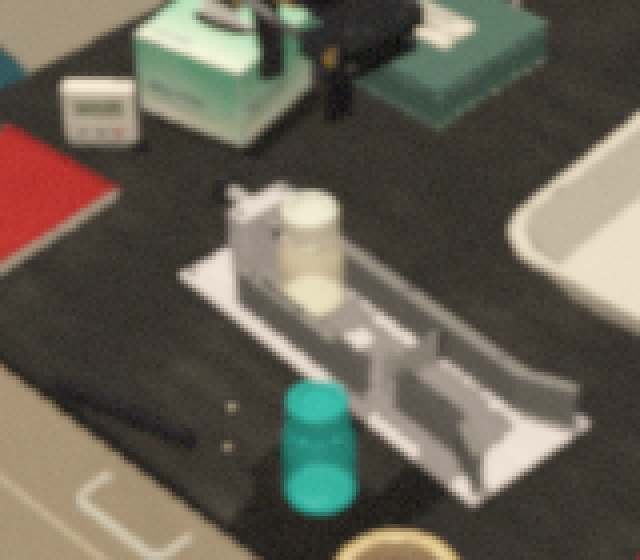

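The bottle stands free and upright in the bay at (312,250), the gate is shut at (425,350), and the gripper is clear above.

```bash
python3 -c "
from rig import hand_in; print(hand_in())"
```

```text
the job is handed in; nothing more can be done
None
```

I handed the job in: the bottle was pressed on the buffer at about 9–10 N for about a second, eased back, and left standing upright and free behind the shut gate; I got no verdict back.

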